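# Index the fixture table and hold a valve block against the sprung stop

### The arm

A 6-joint arm with a two-finger parallel gripper is mounted at the origin on the work surface. World frame = base frame: x ahead of the robot, y to its left, z up, the work surface at z = 0. Lengths are in m, angles in rad, forces in N, time in s.
With the tool pointing down it reaches from about 0.35 to 0.725 m from the base axis. Payload 6 kg.
Tool frame: the origin (TCP) lies midway between the tips of the shut fingers; the grasp point (between the pads) lies robot.tcp_to_grasp behind it (robot.tcp_to_grasp is the distance from the TCP to the grasp point, in m); z points along the fingers, y is the line along which they close (so a half turn about z gives the same grasp; the last joint's range is limited). The gripper opens to 85 mm and grips with 20 to 120 N. Pads are 22 mm wide; open, the fingers measure 114 mm over their backs; the gripper's body (76 mm by 85 mm) begins 54 mm behind the grasp point. The pads swing forward as they close: fully open they stand 13 mm farther back than shut.
Start: joints at [-1.006, 0.04, 0.085, 0, -1.615, -0.334], TCP at [0.137, -0.584, 0.204] pointing down, gripper open.
Joint ranges: [-2.56, 2.56], [-1.29, 2.01], [-1.08, 1.49], [-3.29, 1.98], [-2.81, -0.18], [-2.99, 2.99]. Speed limits (rad/s): [2.57, 2.57, 3.01, 3.14, 3.14, 3.14].

### API

Orientations are given as a rotation vector (axis times angle).
In Python, from plant import robot, vision, nets gives the robot as it stands. The module is installed in compiled form; this text tells all that it offers.
- The arm moves only by the tool move_arm, never from a script. Its argument "targets" is a list of rows, each a list of 7 numbers: the shift along the tool's x, y, z in cm, then the turn, a rotation vector about the tool's x, y, z in degrees, then the opening in per cent of the stroke, from 0 (shut) to 100 (fully open). A call has 1 to 20 rows; each row is the pose to reach, as a shift and turn from the pose commanded when the call began, along the tool's axes at that moment; what a row does not reach only later rows make up. A row lasts 1/12 s, in which the tool goes at most 41.7 mm and 7.16 degrees, less where a joint would pass 70% of its speed; a pose out of reach is approached as far as the arm can. A call with a gripper value outside its range is refused whole. The fingers move at their own pace and stop on an object; "squeeze" is the grip in N (left out, the last holds). Time passes only in rows, so rows that repeat a pose let the fingers close. It gives the time, the measured TCP pose, the force, the opening and the grip force at its end, in the units of the state.
- robot.read_state(): the state, without advancing time (a new reading comes with each control period).
- vision.get_image(name): name is "side" or "top"; returns a dict with "color" (400x640x3 uint8, red, green, blue), "fovy" (degrees; the focal length in pixels is half the picture's height over the tangent of half this angle, whatever the lens; pixels are square), "cx", "cy" (the principal point, pixels), "k1" (the pictures are not rectified: a ray, as slopes to the right and down, at radius r is drawn at 1 + k1 r^2 times it, then the intrinsics apply), "R" (3x3) and "t" (3): a world point X has camera coordinates R X + t. Camera axes: x right, y down, z forward; pixel columns grow to the right and rows downward; lengths in m; the calibration is good to about 2 mm. A picture is of the moment at which its call begins. There is no depth.
- robot.close_job(): hands the job in; it is judged then, once.
Trained networks look in a picture, given as the dict that the camera call returned (one of the last four; its "shot" number tells which), for a name from the list of things; names that differ only in an ending like _2 or _b are one class to them, and where a whole thing is asked for, a point or a joint stands for the part that bears it (a point fixed in the world has none). Each returns a list of dicts, best first, with "score" (0 to 1); they miss things now and then, are a little off and sometimes report something else, mostly with a low value. They report only what shows in the picture. A call takes as long as a camera call. They do not tell look-alikes from the thing itself.
- nets.look_for(picture, target): "at" ([x, y, z] in m, in world coordinates, good to about 4 mm: the middle of the surface that is visible of it).
The state is a dict: "time_s": time; "qpos": joint angles; "dq": joint speeds; "tau": joint torques, N m; "ee_pos": TCP position; "ee_rot": TCP orientation; "ft_force": force on the tool from outside, world axes, zero at the start; "ft_torque": the same for the moment, N m; "width": opening from 0.0 (shut) to 1.0 (fully open); "gripper_force": force on a finger pad.
Only numpy, scipy, OpenCV 4.12 (cv2) and the standard library are available. Lean on these libraries where they do the work, as an engineer would, in place of code of your own. Each camera call takes 0.05 s, during which the arm holds its last target. There are 200 camera calls.

### The job

Turn the round index table one position counterclockwise as seen from above (it has an upright handle), so that it settles in its detent with the empty station at the front pointer. Then take the loose valve block with the round boss from the bench, set it flat on that empty station and press it squarely and centrally against the station's sprung stop with a steady 8 N or so (stop pushed in about 10 mm, half its travel), without ever driving the stop to its end. Finish while still holding the block pressed there, as a third hand for a colleague who will screw it down, and leave the other things on the bench where they are.

Things in the scene. Friction and masses are not known exactly. Their poses are not given: they have to be found in the camera images.
- base: Fixed base of the index table, a 200 mm square plate. Origin on the disc's axis at bench height, z up. A small steel pointer (12 mm square, top 34 mm above the bench) outside the disc's rim, 164 mm from the axis towards -x (the robot), marks the front position. The base's yaw varies by up to 0.25 rad. The disc (300 mm wide, 12 thick) turns on it; its top, the deck, is 45 mm above the bench.
- turret (a joint): Angle of the steel disc, rad, counterclockwise from above positive. Starts near 0, a detent; the next is at 1.571. End stops at -0.12 and 1.69. The detent resists with up to 5 N at the handle for the first half of the turn, then pulls the disc on into the next position. Four stations, 90 degrees apart; three carry finished blocks screwed down (42 mm above the deck), one is empty.
- handle (a point): Centre of the grip of the disc's handle: upright black cylinder 22 mm in diameter, from 35 to 80 mm above the deck, on a 12 mm stem, 130 mm from the disc's axis; this point is 57.5 mm above the deck. With the disc at 0 it stands 30 degrees counterclockwise of the front position (on the robot's side, to the right seen from the robot). It turns with the disc, and does not spin on its stem.
- station: The empty station of the disc. Origin on the disc's axis at deck height, z up, x from the rim in towards the hub (dark, 52 mm square, 58 mm tall, in the disc's middle). Turns with the disc: left of the hub at 0; at the front pointer, axes as the base's, at 1.571. A block pressed as asked has its origin at x = -0.088, y = 0, z = 0 here, its long axis along x.
- stop: Sprung stop of the empty station: white plastic pad 36 mm wide (y), 24 tall, 8 thick, on a steel stem out of the hub. Origin at the centre of the pad's outer face, 18 mm above the deck; axes as the station's. At rest the face is at x = -0.056 of the station; it yields in +x by up to 20 mm, 0.8 N per mm from zero (8 N at 10 mm).
- housing: The loose aluminium valve block: 84 (x) x 40 (y) x 30 mm tall, with a round boss 24 mm in diameter, 12 mm high in the middle of its top; dark screw holes near the corners; 0.15 to 0.29 kg. Origin at the centre of its underside, z up. Either end may lead. Starts on the bench left of the index table, in one of two places; the cover plate lies in the other.
- cover: Bystander: flat loose aluminium cover plate 84 x 40 x 12 mm without a boss; origin at the centre of its underside.
- flange: Bystander: loose steel ring 44 mm in diameter, 14 mm tall; origin at the centre of its underside.
- driver: Bystander: screwdriver 190 mm long with a black handle, lying on the right; origin under it.
- jar: Bystander: grey jar 52 mm in diameter, 70 mm tall, with a white cap; origin at the centre of its underside.
- fitting: Bystander: small brass fitting 22 mm in diameter, 34 mm tall, standing beyond the index table; origin at the centre of its underside.
Things that resemble listed ones, but are neither listed nor needed, are in the scene too. What is shaped like the housing but red or yellow is not meant.

How it is judged:
By the outcome, as a careful person would: the job done as asked, in the order asked, and still so for the second after the job is handed in, while the arm keeps its last pose, push and grip.
It also fails if it takes over 64 s, if anything falls off the work surface, if the arm or the gripper's body presses on something with over 40 N, if the wrist force passes 120 N, or if a joint passes its speed limit or range.

## Working session

There is one attempt and no reset: what is moved stays moved. The work goes in short steps, Python scripts to look and compute and a tool call to move; the robot and the scene stay as the last step left them, time stands still between calls to the robot, and variables do not carry over. Pictures are saved under pics/ and viewed, at most 10 in all, crops included, and the job is handed in when it is done.

Besides the shell and the picture viewer there is one more tool, called after "Call:" in YAML: its name, and indented under it one key for each argument. move_arm: Moves the arm, as the interface text tells. Its arguments: {"type":"object","properties":{"targets":{"type":"array","items":{"type":"array","items":{"type":"number"}}},"squeeze":{"type":"number"}},"required":["targets"]}

```bash
mkdir -p pics; cat > h.py <<'E'
import numpy as np, cv2
from scipy.spatial.transform import Rotation as Ro
from plant import robot, vision, nets
def snap(n,f):
    p=vision.get_image(n); cv2.imwrite('pics/'+f,p['color'][:,:,::-1]); return p
def foc(p): return 200/np.tan(np.radians(p['fovy'])/2)
def proj(p,X):
    c=np.atleast_2d(X)@np.array(p['R']).T+p['t']; s=c[:,:2]/c[:,2:]
    s=s*(1+p['k1']*(s**2).sum(1,keepdims=True)); return s*foc(p)+[p['cx'],p['cy']]
def unproj(p,uv,z):
    d=(np.atleast_2d(uv).astype(float)-[p['cx'],p['cy']])/foc(p); s=d.copy()
    for _ in range(30): s=d/(1+p['k1']*(s**2).sum(1,keepdims=True))
    R=np.array(p['R']); C=-R.T@p['t']; r=np.c_[s,np.ones(len(s))]@R
    return C+r*((z-C[2])/r[:,2])[:,None]
E
python3 - <<'E'
from h import *
np.set_printoptions(precision=4,suppress=True)
t=snap('top','t1.png'); s=snap('side','s1.png')
for n,p in (('top',t),('side',s)):
    print(n,p['fovy'],p['k1'],-np.array(p['R']).T@p['t'])
    for k in ['handle','housing','cover','stop','base','jar','flange']:
        print(k,[(np.round(d['at'],4),round(d['score'],2),proj(p,d['at'])[0].round()) for d in nets.look_for(p,k)[:4]])
st=robot.read_state();print(st, robot.tcp_to_grasp)
print(Ro.from_rotvec(st['ee_rot']).as_matrix())
E
```

```text
top 52.28728800699888 -0.05319191109426982 [ 0.4181 -0.0027  1.3664]
handle [(array([ 0.5599, -0.0295,  0.0455]), 0.6, array([327., 193.]))]
housing [(array([0.6106, 0.3696, 0.0319]), 0.76, array([207., 176.])), (array([0.2774, 0.3432, 0.0303]), 0.64, array([212., 278.])), (array([0.5637, 0.2591, 0.0307]), 0.58, array([240., 191.]))]
cover [(array([0.3933, 0.2788, 0.0143]), 0.68, array([233., 242.]))]
stop [(array([0.5657, 0.0208, 0.065 ]), 0.47, array([312., 190.]))]
base [(array([ 0.558 , -0.03  ,  0.0429]), 0.78, array([328., 193.]))]
jar [(array([ 0.5848, -0.4114,  0.0752]), 0.54, array([447., 186.]))]
flange [(array([0.4878, 0.4446, 0.0144]), 0.43, array([185., 213.]))]
side 48.65840855349526 -0.05759302955582706 [0.3782 0.7392 0.9713]
handle [(array([ 0.553 , -0.0046,  0.0464]), 0.97, array([308., 213.]))]
housing [(array([0.5643, 0.2678, 0.0291]), 0.96, array([281., 305.])), (array([0.2808, 0.3576, 0.0275]), 0.72, array([399., 363.])), (array([0.6173, 0.3822, 0.0312]), 0.56, array([246., 347.]))]
cover [(array([0.3904, 0.2833, 0.0133]), 0.59, array([353., 326.]))]
stop [(array([0.5638, 0.0276, 0.0712]), 0.54, array([301., 216.]))]
base [(array([0.5539, 0.0002, 0.0448]), 0.79, array([307., 215.]))]
jar [(array([ 0.5896, -0.4029,  0.0456]), 0.89, array([320., 120.]))]
flange [(array([0.4894, 0.4465, 0.0175]), 0.82, array([297., 388.]))]
{'time_s': 0.8, 'qpos': array([-1.0063,  0.0402,  0.0848, -0.    , -1.6155, -0.3337]), 'dq': array([ 0.0009,  0.0014, -0.0002, -0.0011,  0.    ,  0.0013]), 'tau': array([  0.0005, -36.7892,  34.7438,   6.9326,  -0.0009,   0.    ]), 'ee_pos': array([ 0.1373, -0.5841,  0.2036]), 'ee_rot': array([-0.3618,  3.1207,  0.0001]), 'ft_force': array([0.2194, 0.1384, 0.4163]), 'ft_torque': array([ 0.0172, -0.0151,  0.012 ]), 'gripper_force': 0.0, 'width': 0.9988005250147433} 0.0187
[[-0.9735 -0.2288 -0.    ]
 [-0.2288  0.9735  0.    ]
 [-0.      0.     -1.    ]]
```

View pics/t1.png

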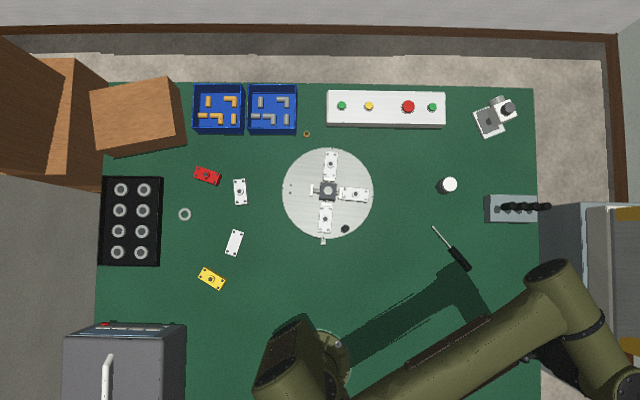

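View pics/s1.png

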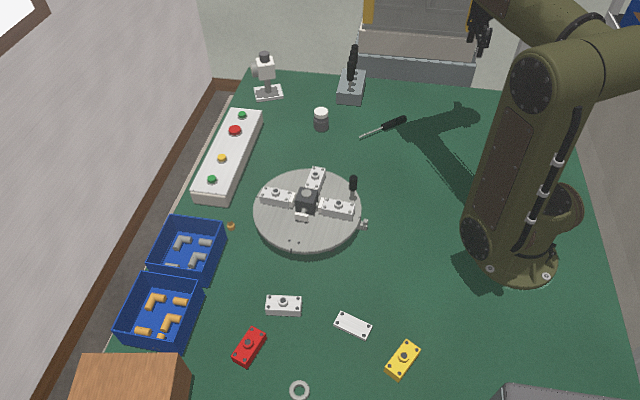

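The top picture shows the disc centred near (328,193), the pointer near (323,240), the handle at (345,229), the wanted housing at (240,191) and the cover at (234,242). The side picture agrees: the white bossed block is at (283,305), and the empty station is on the disc's left side.

```bash
python3 - <<'E'
from h import *
np.set_printoptions(precision=4,suppress=True)
t=vision.get_image('top'); s=vision.get_image('side')
for n,p,c in (('top',t,(328,193)),('side',s,(307,213))):
    im=p['color'].astype(int); sat=im.max(2)-im.min(2); m=((sat<25)&(im.max(2)>90)).astype(np.uint8)
    m[:, :]=cv2.morphologyEx(m,cv2.MORPH_CLOSE,np.ones((5,5)))
    k,l=cv2.connectedComponents(m); lab=l[c[1]+25,c[0]-20] if n=='top' else l[c[1]+15,c[0]-30]
    cs,_=cv2.findContours((l==lab).astype(np.uint8),cv2.RETR_EXTERNAL,cv2.CHAIN_APPROX_NONE)
    q=max(cs,key=len)[:,0,:]; X=unproj(p,q,0.045)[:,:2]
    from scipy.optimize import least_squares
    f=least_squares(lambda v:np.hypot(*(X-v[:2]).T)-v[2],[.55,-.02,.15],loss='soft_l1',f_scale=.001)
    print(n,len(q),f.x)
    # housing
    h=proj(p,[.564,.263,.03])[0].round().astype(int)
    mm=((sat<40)&(im.max(2)>120)).astype(np.uint8); k,l=cv2.connectedComponents(mm); 
    win=l[h[1]-12:h[1]+12,h[0]-12:h[0]+12]; lab=np.bincount(win[win>0]).argmax()
    q=np.argwhere(l==lab)[:,::-1]; r=cv2.minAreaRect(unproj(p,q,.03)[:,:2].astype(np.float32)*1000); print(len(q),r)
    print('corners',proj(p,np.c_[cv2.boxPoints(r)/1000,np.full(4,.03)]).round(1).tolist())
a=cv2.resize(t['color'][140:255,270:385],None,fx=5,fy=5,interpolation=cv2.INTER_CUBIC)
b=cv2.resize(t['color'][165:220,218:262],None,fx=5,fy=5,interpolation=cv2.INTER_CUBIC)
o=np.zeros((575,795,3),np.uint8); o[:,:575]=a; o[:275,575:795]=b
cv2.imwrite('pics/c1.png',o[:,:,::-1])
E
```

```text
top 271 [ 0.5613 -0.0287  0.149 ]
306 ((562.1151123046875, 260.892578125), (86.11773681640625, 41.68782043457031), 7.1372528076171875)
corners [[234.4, 204.7], [247.0, 203.3], [244.6, 177.6], [232.1, 179.0]]
side 308 [ 0.5603 -0.0262  0.1515]
674 ((561.032958984375, 267.316650390625), (85.6422119140625, 55.044029235839844), 7.174813270568848)
corners [[299.8, 316.5], [301.7, 295.4], [266.2, 293.8], [263.1, 314.7]]
```

View pics/c1.png

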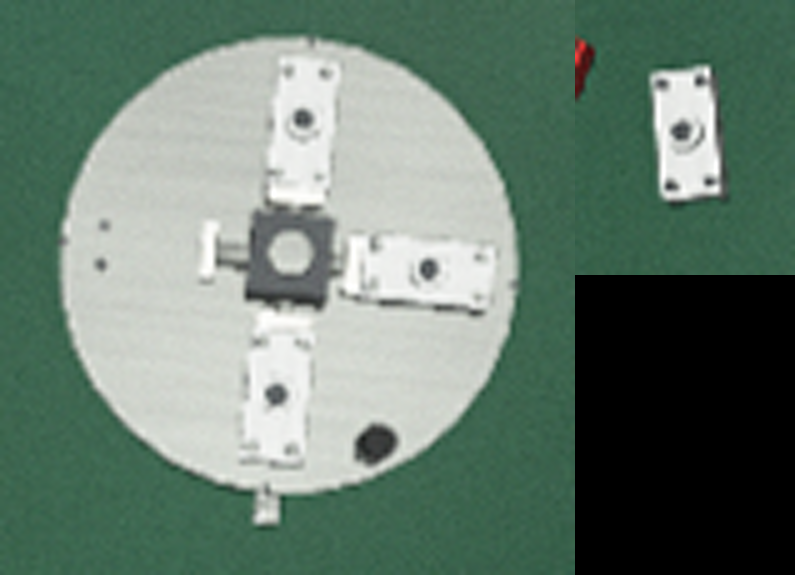

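The crop shows the front block boss at (276,394), the back one at (302,118), the right one at (428,268), the pointer at about (267,508) and the handle top at about (377,440).

```bash
python3 - <<'E'
from h import *
np.set_printoptions(precision=4,suppress=True)
t=vision.get_image('top')
g=lambda u,v,z:unproj(t,[[270+(u+.5)/5-.5,140+(v+.5)/5-.5]],z)[0,:2]
f,b,r=g(276,394,.087),g(302,118,.087),g(428,268,.087)
print(f,b,r,'yaw',np.arctan2(*(b-f)[::-1]), 'len',np.hypot(*(b-f)),'mid',(f+b)/2)
m=(f+b)/2; d=r-m; print('right yaw',np.arctan2(d[1],d[0])+np.pi/2)
h=g(376,440,.125); print('handle',h,h-m,np.hypot(*(h-m)),np.degrees(np.arctan2(*(h-m)[::-1])))
p=g(267,508,.034);print('ptr',p,np.hypot(*(p-m)),np.degrees(np.arctan2(*(m-p)[::-1])))
b=lambda u,v,z:unproj(t,[[218+(u-575+.5)/5-.5,165+(v+.5)/5-.5]],z)[0,:2]
print('boss',b(684,131,.042))
a=[b(653,73,.03),b(709,66,.03),b(720,194,.03),b(663,201,.03)]; print(a,np.mean(a,0), np.arctan2(*(a[0]+a[1]-a[2]-a[3])[::-1]))
st=robot.read_state();print(st['time_s'])
E
```

```text
[ 0.474  -0.0215] [ 0.6497 -0.0355] [ 0.5551 -0.1163] yaw -0.07952099065643217 len 0.17623968384411137 mid [ 0.5619 -0.0285]
right yaw -0.07688876250117005
handle [ 0.4453 -0.0822] [-0.1165 -0.0537] 0.1283143177421979 -155.26660248880805
ptr [ 0.402  -0.0175] 0.1602519184928918 -3.936501841252051
boss [0.5619 0.2589]
[array([0.6016, 0.2832]), array([0.6068, 0.2461]), array([0.5218, 0.2361]), array([0.5166, 0.2737])] [0.5617 0.2598] 0.11447045571754325
0.95
```

```bash
cat >> h.py <<'E'
C=np.array([.5615,-.028]); YAW=-4.5
def pose(x,y,z,yaw):
    a=np.radians(yaw); c,s=np.cos(a),np.sin(a)
    return np.array([x,y,z]),np.array([[c,s,0],[s,-c,0],[0,0,-1.]])
def delta(T,S=None):
    """tool-frame shift cm, turn deg from pose S (default measured) to T"""
    if S is None:
        st=robot.read_state(); S=(st['ee_pos'],Ro.from_rotvec(st['ee_rot']).as_matrix())
    return np.r_[S[1].T@(T[0]-S[0])*100, np.degrees(Ro.from_matrix(S[1].T@T[1]).as_rotvec())].round(2)
E
python3 - <<'E'
from h import *
print(delta(pose(.444,-.084,.204,-154.5)).tolist())
E
```

```text
[-41.3, 41.66, -0.04, 0.01, -0.0, -12.27]
```

Call:
move_arm:
  targets:
    - [-41.3,41.7,0,0,0,-12.3,55]
    - [-41.3,41.7,0,0,0,-12.3,55]
    - [-41.3,41.7,0,0,0,-12.3,55]
    - [-41.3,41.7,0,0,0,-12.3,55]
    - [-41.3,41.7,0,0,0,-12.3,55]
    - [-41.3,41.7,0,0,0,-12.3,55]
    - [-41.3,41.7,0,0,0,-12.3,55]
    - [-41.3,41.7,0,0,0,-12.3,55]
    - [-41.3,41.7,0,0,0,-12.3,55]
    - [-41.3,41.7,0,0,0,-12.3,55]
    - [-41.3,41.7,0,0,0,-12.3,55]
    - [-41.3,41.7,0,0,0,-12.3,55]
    - [-41.3,41.7,0,0,0,-12.3,55]
    - [-41.3,41.7,0,0,0,-12.3,55]
    - [-41.3,41.7,0,0,0,-12.3,55]
    - [-41.3,41.7,0,0,0,-12.3,55]
    - [-41.3,41.7,0,0,0,-12.3,55]
    - [-41.3,41.7,0,0,0,-12.3,55]
    - [-41.3,41.7,0,0,0,-12.3,55]
    - [-41.3,41.7,0,0,0,-12.3,55]
  squeeze: 40

```text
time_s: 2.62
ee_pos: [0.4436, -0.0846, 0.2039]
ee_rot: [-0.691, 3.064, 0.0]
ft_force: [-0.0, -0.1, -0.3]
width: 0.556
gripper_force: 0.0
```

Call:
move_arm:
  targets:
    - [0,0,3,0,0,0,55]
    - [0,0,6,0,0,0,55]
    - [0,0,8.5,0,0,0,55]
    - [0,0,10.5,0,0,0,55]
    - [0,0,12,0,0,0,55]
    - [0,0,12.4,0,0,0,55]
    - [0,0,12.4,0,0,0,55]
    - [0,0,12.4,0,0,0,55]
    - [0,0,12.4,0,0,0,15]
    - [0,0,12.4,0,0,0,15]
    - [0,0,12.4,0,0,0,15]
    - [0,0,12.4,0,0,0,15]
    - [0,0,12.4,0,0,0,15]
    - [0,0,12.4,0,0,0,15]

```text
time_s: 3.78
ee_pos: [0.4447, -0.0838, 0.0811]
ee_rot: [-0.694, 3.062, -0.001]
ft_force: [-1.9, -0.1, 6.0]
width: 0.244
gripper_force: 39.4
```

```bash
python3 - <<'E'
from h import *
s=snap('side','s2.png'); cv2.imwrite('pics/s2c.png',cv2.resize(s['color'][120:270,230:430],None,fx=4,fy=4)[:,:,::-1])
st=robot.read_state(); print(st['ft_force'],st['ee_pos'],st['width'],st['gripper_force'])
# arc rows
p0=pose(C[0]+.13*np.cos(np.radians(-154.5)),C[1]+.13*np.sin(np.radians(-154.5)),.08,-154.5)
for i,a in enumerate(np.linspace(0,90,31)):
    f=np.radians(-154.5+a); T=pose(C[0]+.13*np.cos(f),C[1]+.13*np.sin(f),.08,-154.5+a)
    print(i,delta(T,p0)[[0,1,5]].tolist())
E
```

```text
[-0.50960697 -0.05089116  5.29782558] [ 0.44468787 -0.08384364  0.08109201] 0.23692548338919506 39.35306131839752
0 [0.0, 0.0, 0.0]
1 [-0.02, -0.68, -3.0]
2 [-0.07, -1.36, -6.0]
3 [-0.16, -2.03, -9.0]
4 [-0.28, -2.7, -12.0]
5 [-0.44, -3.36, -15.0]
6 [-0.64, -4.02, -18.0]
7 [-0.86, -4.66, -21.0]
8 [-1.12, -5.29, -24.0]
9 [-1.42, -5.9, -27.0]
10 [-1.74, -6.5, -30.0]
11 [-2.1, -7.08, -33.0]
12 [-2.48, -7.64, -36.0]
13 [-2.9, -8.18, -39.0]
14 [-3.34, -8.7, -42.0]
15 [-3.81, -9.19, -45.0]
16 [-4.3, -9.66, -48.0]
17 [-4.82, -10.1, -51.0]
18 [-5.36, -10.52, -54.0]
19 [-5.92, -10.9, -57.0]
20 [-6.5, -11.26, -60.0]
21 [-7.1, -11.58, -63.0]
22 [-7.71, -11.88, -66.0]
23 [-8.34, -12.14, -69.0]
24 [-8.98, -12.36, -72.0]
25 [-9.64, -12.56, -75.0]
26 [-10.3, -12.72, -78.0]
27 [-10.97, -12.84, -81.0]
28 [-11.64, -12.93, -84.0]
29 [-12.32, -12.98, -87.0]
30 [-13.0, -13.0, -90.0]
```

View pics/s2c.png

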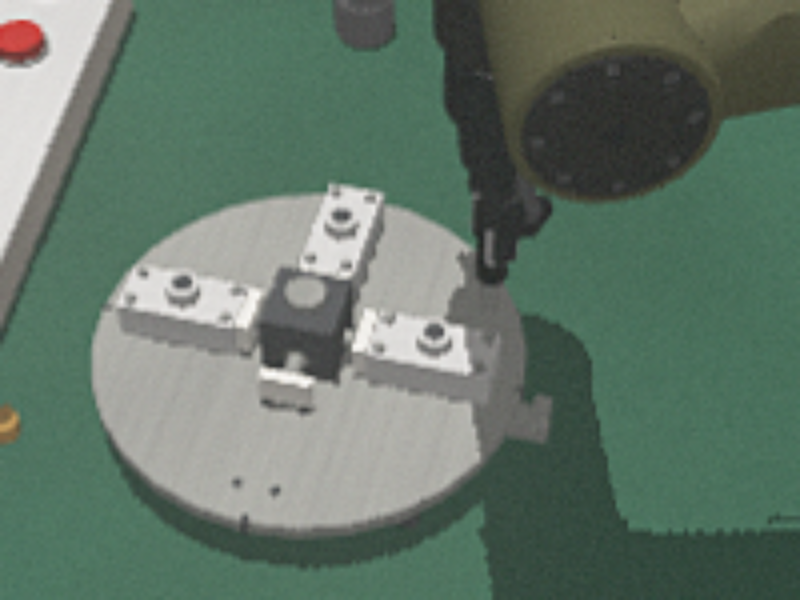

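The crop shows the gripper holding the handle at about (490,260). Now I'll move along the arc, in two identical 45° halves.

Call:
move_arm:
  targets:
    - [-0.02,-0.68,0,0,0,-3,15]
    - [-0.07,-1.36,0,0,0,-6,15]
    - [-0.16,-2.03,0,0,0,-9,15]
    - [-0.28,-2.7,0,0,0,-12,15]
    - [-0.44,-3.36,0,0,0,-15,15]
    - [-0.64,-4.02,0,0,0,-18,15]
    - [-0.86,-4.66,0,0,0,-21,15]
    - [-1.12,-5.29,0,0,0,-24,15]
    - [-1.42,-5.9,0,0,0,-27,15]
    - [-1.74,-6.5,0,0,0,-30,15]
    - [-2.1,-7.08,0,0,0,-33,15]
    - [-2.48,-7.64,0,0,0,-36,15]
    - [-2.9,-8.18,0,0,0,-39,15]
    - [-3.34,-8.7,0,0,0,-42,15]
    - [-3.81,-9.19,0,0,0,-45,15]

```text
time_s: 5.08
ee_pos: [0.5185, -0.151, 0.0811]
ee_rot: [-1.817, 2.563, -0.003]
ft_force: [-1.7, -1.9, 6.6]
width: 0.233
gripper_force: 39.6
```

Call:
move_arm:
  targets:
    - [-0.02,-0.68,0,0,0,-3,15]
    - [-0.07,-1.36,0,0,0,-6,15]
    - [-0.16,-2.03,0,0,0,-9,15]
    - [-0.28,-2.7,0,0,0,-12,15]
    - [-0.44,-3.36,0,0,0,-15,15]
    - [-0.64,-4.02,0,0,0,-18,15]
    - [-0.86,-4.66,0,0,0,-21,15]
    - [-1.12,-5.29,0,0,0,-24,15]
    - [-1.42,-5.9,0,0,0,-27,15]
    - [-1.74,-6.5,0,0,0,-30,15]
    - [-2.1,-7.08,0,0,0,-33,15]
    - [-2.48,-7.64,0,0,0,-36,15]
    - [-2.9,-8.18,0,0,0,-39,15]
    - [-3.34,-8.7,0,0,0,-42,15]
    - [-3.81,-9.19,0,0,0,-45,15]
    - [-3.81,-9.19,0,0,0,-45,15]
    - [-3.81,-9.19,0,0,0,-45,15]
    - [-3.81,-9.19,0,0,0,-45,15]

```text
time_s: 6.58
ee_pos: [0.6185, -0.1461, 0.0812]
ee_rot: [-2.657, 1.677, -0.006]
ft_force: [2.8, -4.7, 4.0]
width: 0.234
gripper_force: 39.9
```

Call:
move_arm:
  targets:
    - [0,0,0,0,0,0,55]
    - [0,0,0,0,0,0,55]
    - [0,0,0,0,0,0,55]
    - [0,0,0,0,0,0,55]
    - [0,0,-2,0,0,0,55]
    - [0,0,-5,0,0,0,55]
    - [0,0,-9,0,0,0,55]
    - [0,0,-13,0,0,0,55]
    - [0,0,-14,0,0,0,55]
    - [0,0,-14,0,0,0,55]

```text
time_s: 7.42
ee_pos: [0.6187, -0.1451, 0.225]
ee_rot: [-2.654, 1.674, -0.011]
ft_force: [-1.0, 0.2, -0.4]
width: 0.551
gripper_force: 0.0
```

```bash
python3 - <<'E'
from h import *
np.set_printoptions(precision=4,suppress=True)
t=snap('top','t3.png'); s=snap('side','s3.png')
a=cv2.resize(s['color'][120:270,190:390],None,fx=4,fy=4,interpolation=cv2.INTER_CUBIC); cv2.imwrite('pics/s3c.png',a[:,:,::-1])
print([(d['at'],d['score']) for d in nets.look_for(t,'housing')+nets.look_for(s,'housing')])
print([(d['at'],d['score']) for d in nets.look_for(t,'stop')+nets.look_for(s,'stop')+nets.look_for(s,'handle')])
print(delta(pose(.562,.26,.22,-173.3)), robot.read_state()['ee_pos'])
E
```

```text
[([0.2773, 0.3446, 0.0286], 0.95), ([0.6146, 0.3668, 0.0268], 0.74), ([0.5455, -0.0801, 0.0423], 0.66), ([0.5659, 0.27, 0.0342], 0.92), ([0.6154, 0.3846, 0.0322], 0.84), ([0.2793, 0.3535, 0.0273], 0.84)]
[([0.5151, -0.0221, 0.0663], 0.46), ([0.5121, -0.0191, 0.0673], 0.42), ([0.5605, 0.2711, 0.0337], 0.16), ([0.5523, -0.0065, 0.0471], 0.69)]
[-38.89 -12.5   -0.17   0.15  -0.07 108.82] [ 0.6168 -0.1448  0.2181]
```

View pics/s3c.png

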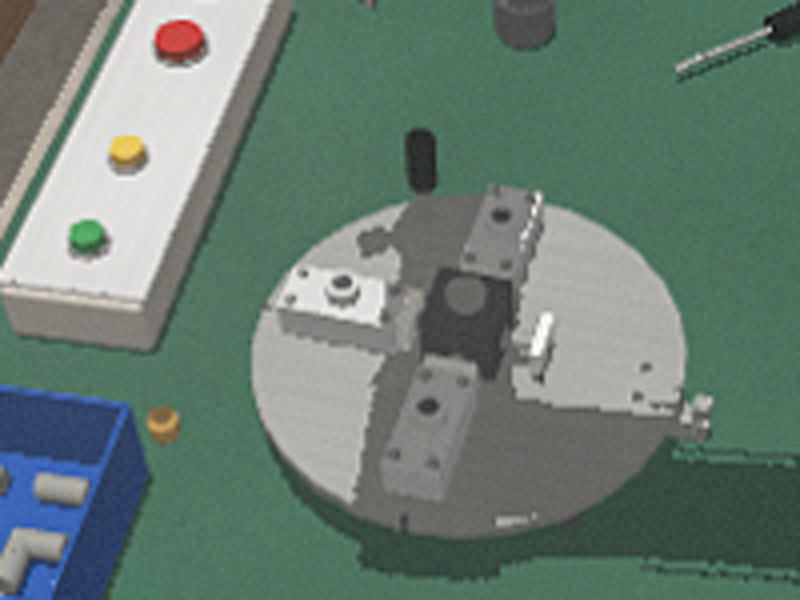

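The crop shows the empty station at the front: its stop is at (540,345), and its screw holes and rim mark are by the pointer at (690,410). Next is the housing.

Call:
move_arm:
  targets:
    - [-38.9,-12.5,0,0,0,108.8,75]
    - [-38.9,-12.5,0,0,0,108.8,75]
    - [-38.9,-12.5,0,0,0,108.8,75]
    - [-38.9,-12.5,0,0,0,108.8,75]
    - [-38.9,-12.5,0,0,0,108.8,75]
    - [-38.9,-12.5,0,0,0,108.8,75]
    - [-38.9,-12.5,0,0,0,108.8,75]
    - [-38.9,-12.5,0,0,0,108.8,75]
    - [-38.9,-12.5,0,0,0,108.8,75]
    - [-38.9,-12.5,0,0,0,108.8,75]
    - [-38.9,-12.5,0,0,0,108.8,75]
    - [-38.9,-12.5,0,0,0,108.8,75]
    - [-38.9,-12.5,0,0,0,108.8,75]
    - [-38.9,-12.5,0,0,0,108.8,75]
    - [-38.9,-12.5,0,0,0,108.8,75]
    - [-38.9,-12.5,0,0,0,108.8,75]
    - [-38.9,-12.5,0,0,0,108.8,75]
    - [-38.9,-12.5,0,0,0,108.8,75]
    - [-38.9,-12.5,0,0,0,108.8,75]
    - [-38.9,-12.5,0,0,0,108.8,75]
  squeeze: 60

```text
time_s: 9.43
ee_pos: [0.5624, 0.26, 0.2194]
ee_rot: [0.187, -3.136, 0.0]
ft_force: [-1.3, 1.0, -0.4]
width: 0.746
gripper_force: 0.0
```

```bash
python3 - <<'E'
from h import *
s=snap('side','s4.png')
c=proj(s,[.562,.26,.03])[0]; print(c)
x,y=int(c[0])-50,int(c[1])-60
a=cv2.resize(s['color'][y:y+90,x:x+100],None,fx=6,fy=6,interpolation=cv2.INTER_CUBIC)
# predicted top outline and boss for two estimates
for cen,col in (((.562,.26),(255,0,0)),((.562,.263),(0,0,255))):
    g=np.radians(6.7); R=np.array([[np.cos(g),-np.sin(g)],[np.sin(g),np.cos(g)]])
    q=np.array([[.042,.02],[.042,-.02],[-.042,-.02],[-.042,.02]])@R.T+cen
    P=proj(s,np.c_[q,np.full(4,.03)]); P=((P+.5-[x,y])*6).round().astype(np.int32); cv2.polylines(a,[P],True,col,1)
cv2.imwrite('pics/s4c.png',a[:,:,::-1])
print(delta(pose(.562,.26,.22,-173.3)), robot.read_state()['ee_pos'])
E
```

```text
[282.97701025 302.1613044 ]
[ 0.04  0.01 -0.05 -0.   -0.01  0.11] [0.56241084 0.25996748 0.21951223]
```

View pics/s4c.png

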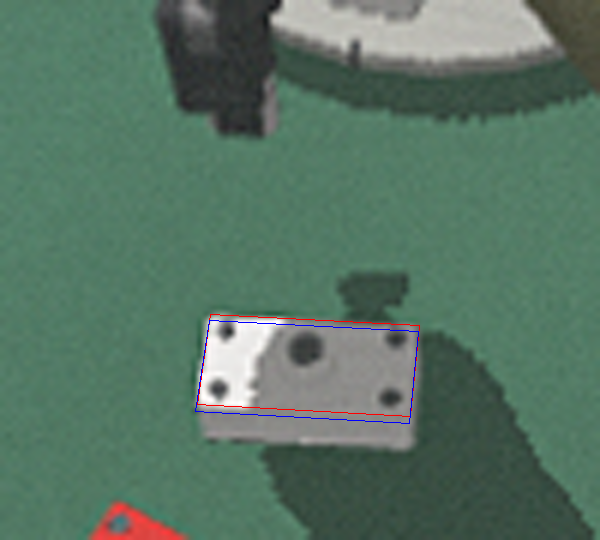

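The red outline, for centre (0.562, 0.260), fits the block's top. Next I descend and grip.

Call:
move_arm:
  targets:
    - [0,0,4,0,0,0,75]
    - [0,0,8,0,0,0,75]
    - [0,0,12,0,0,0,75]
    - [0,0,15,0,0,0,75]
    - [0,0,17.5,0,0,0,75]
    - [0,0,19.5,0,0,0,75]
    - [0,0,20.8,0,0,0,75]
    - [0,0,21.5,0,0,0,75]
    - [0,0,21.8,0,0,0,75]
    - [0,0,21.8,0,0,0,75]
    - [0,0,21.8,0,0,0,30]
    - [0,0,21.8,0,0,0,30]
    - [0,0,21.8,0,0,0,30]
    - [0,0,21.8,0,0,0,30]
    - [0,0,21.8,0,0,0,30]
    - [0,0,21.8,0,0,0,30]

```text
time_s: 10.82
ee_pos: [0.5628, 0.2606, 0.0024]
ee_rot: [-0.185, 3.135, 0.002]
ft_force: [-1.1, 1.6, 1.9]
width: 0.298
gripper_force: 1.3
```

Call:
move_arm:
  targets:
    - [0,0,-1,0,0,0,30]
    - [0,0,-3,0,0,0,30]
    - [0,0,-6,0,0,0,30]
    - [0,0,-10,0,0,0,30]
    - [0,0,-12,0,0,0,30]
    - [0,0,-12,0,0,0,30]

```text
time_s: 11.32
ee_pos: [0.565, 0.2608, 0.1295]
ee_rot: [-0.184, 3.127, 0.006]
ft_force: [-0.4, -0.5, 0.3]
width: 0.297
gripper_force: 0.0
```

```bash
python3 - <<'E'
from h import *
y=np.radians(YAW); p=C-.115*np.array([np.cos(y),np.sin(y)])
print(p,delta(pose(p[0],p[1],.1213,-184.5)), robot.read_state())
E
```

```text
[ 0.44685451 -0.0189772 ] [ 15.02 -26.41   0.58   0.26   0.52  11.23] {'time_s': 11.3167, 'qpos': array([ 0.75549077,  0.09314923,  0.00482794,  0.00277359, -1.47278234,
       -2.20914206]), 'dq': array([-0.00074709,  0.02819037, -0.07712838, -0.03379496,  0.05421238,
        0.0009326 ]), 'tau': array([ 1.59316971e-01, -3.67751205e+01,  3.31051004e+01,  6.37650892e+00,
       -5.87706752e-01, -4.92339541e-05]), 'ee_pos': array([0.56501066, 0.2608259 , 0.12949117]), 'ee_rot': array([-0.18377   ,  3.1269856 ,  0.00642721]), 'ft_force': array([-0.36614319, -0.47323132,  0.34806923]), 'ft_torque': array([-0.01711837, -0.0680481 ,  0.02629265]), 'gripper_force': 0.0, 'width': 0.2972665922295431}
```

```bash
python3 - <<'E'
from h import *
s=snap('side','s5.png')
a=cv2.resize(s['color'][220:345,200:366],None,fx=4.8,fy=4.8,interpolation=cv2.INTER_CUBIC); cv2.imwrite('pics/s5c.png',a[:,:,::-1])
E
```

```text
(no output)
```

View pics/s5c.png

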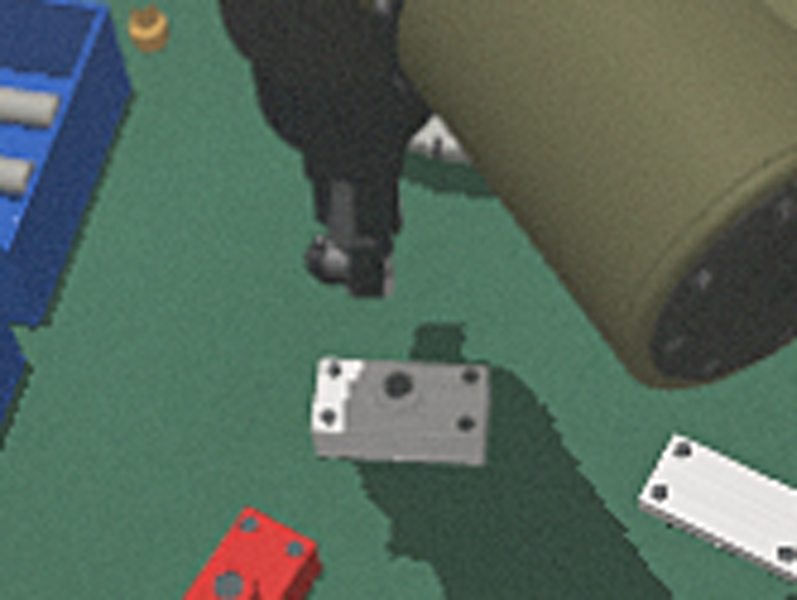

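The crop shows the block still on the bench, unmoved at (400,410), with the fingers above it. I need to find out why before retrying.

```bash
python3 - <<'E'
from h import *
s=vision.get_image('side'); st=robot.read_state(); R=Ro.from_rotvec(st['ee_rot']).as_matrix()
print(st['ee_pos'],st['width'],st['time_s']); print(R.round(3))
k=lambda X:((proj(s,X)-[200,220])*4.8).round()
for dz in(0,.0187,.03): 
  for dy in (-.0125,0,.0125): print(dz,dy,k(st['ee_pos']+R@[0,dy,-dz]))
print([k([.562,.26,z]) for z in (0,.042)])
t=snap('top','t5.png');c=proj(t,[.562,.26,.03])[0].astype(int);print(c,k([.562,.28,0]))
i=t['color'][c[1]-50:c[1]+50,c[0]-60:c[0]+60]
cv2.imwrite('pics/t5c.png',cv2.resize(i,None,fx=6,fy=6,interpolation=cv2.INTER_CUBIC)[:,:,::-1])
E
```

```text
[0.56275817 0.26020137 0.12341477] 0.3006921255539526 11.4167
[[-0.993 -0.117  0.002]
 [-0.117  0.993  0.002]
 [-0.002  0.001 -1.   ]]
0 -0.0125 [[385. 273.]]
0 0 [[382. 297.]]
0 0.0125 [[378. 321.]]
0.0187 -0.0125 [[382. 252.]]
0.0187 0 [[378. 275.]]
0.0187 0.0125 [[375. 299.]]
0.03 -0.0125 [[380. 238.]]
0.03 0 [[376. 262.]]
0.03 0.0125 [[373. 286.]]
[array([[403., 423.]]), array([[396., 383.]])]
[239 191] [[394. 459.]]
```

```bash
python3 - <<'E'
from h import *
s=vision.get_image('side')
print('handle pic, tip seen ~ (490,278)')
for z in (.08,.09,.10,.11,.125): print(z,[((proj(s,[.4442+a*.43,-.084-a*.9,z])[0]-[230,120])*4).round() for a in (-.018,0,.018)])
print('s4: tip seen ~ (245,133)')
R=pose(0,0,0,-173.3)[1]
for y in (-.045,-.032,.032,.045):
  for dz in (0,.01,.02,.03,.04): print(y,dz,((proj(s,np.array([.5624,.26,.2195])+R@[0,y,-dz])[0]-[232,242])*6).round())
E
```

```text
handle pic, tip seen ~ (490,278)
0.08 [array([497., 293.]), array([489., 274.]), array([481., 256.])]
0.09 [array([498., 283.]), array([490., 264.]), array([482., 246.])]
0.1 [array([499., 273.]), array([490., 254.]), array([482., 236.])]
0.11 [array([500., 263.]), array([491., 244.]), array([483., 226.])]
0.125 [array([501., 247.]), array([492., 229.]), array([484., 210.])]
s4: tip seen ~ (245,133)
-0.045 0 [279. -15.]
-0.045 0.01 [277. -32.]
-0.045 0.02 [275. -49.]
-0.045 0.03 [272. -66.]
-0.045 0.04 [270. -84.]
-0.032 0 [275.  16.]
-0.032 0.01 [272.  -1.]
-0.032 0.02 [270. -18.]
-0.032 0.03 [267. -36.]
-0.032 0.04 [265. -54.]
0.032 0 [252. 173.]
0.032 0.01 [249. 157.]
0.032 0.02 [246. 140.]
0.032 0.03 [243. 123.]
0.032 0.04 [240. 106.]
0.045 0 [247. 206.]
0.045 0.01 [244. 190.]
0.045 0.02 [241. 174.]
0.045 0.03 [238. 157.]
0.045 0.04 [235. 140.]
```

View pics/t5c.png

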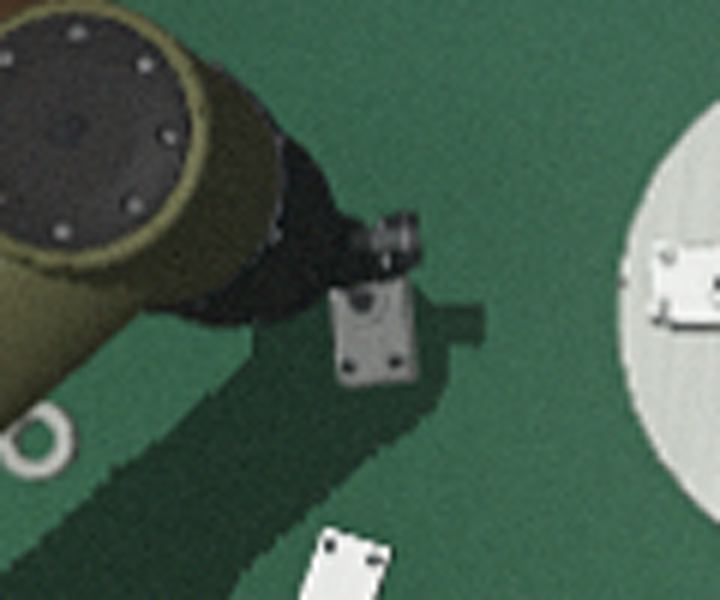

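The numbers suggest the fingertips sit further back than I assumed, or that 30% stopped just short of a grip. I'll repeat at the same height and close fully; the width will show which.

Call:
move_arm:
  targets:
    - [0,0,0,0,0,0,75]
    - [0,0,0,0,0,0,75]
    - [0,0,0,0,0,0,75]
    - [0,0,0,0,0,0,75]
    - [0,0,3,0,0,0,75]
    - [0,0,6,0,0,0,75]
    - [0,0,8.5,0,0,0,75]
    - [0,0,10.5,0,0,0,75]
    - [0,0,11.5,0,0,0,75]
    - [0,0,12,0,0,0,75]
    - [0,0,12,0,0,0,75]
    - [0,0,12,0,0,0,75]

```text
time_s: 12.52
ee_pos: [0.5632, 0.2604, 0.003]
ee_rot: [-0.185, 3.134, 0.001]
ft_force: [-0.4, -0.3, 0.5]
width: 0.748
gripper_force: 0.0
```

Call:
move_arm:
  targets:
    - [0,0,0,0,0,0,44]
    - [0,0,0,0,0,0,44]
    - [0,0,0,0,0,0,44]
    - [0,0,0,0,0,0,44]
    - [0,0,0,0,0,0,44]

```text
time_s: 12.93
ee_pos: [0.5626, 0.2602, 0.002]
ee_rot: [-0.184, 3.136, 0.001]
ft_force: [-0.3, -0.8, -0.3]
width: 0.443
gripper_force: 0.0
```

```bash
python3 - <<'E'
from h import *
print(robot.read_state())
s=snap('side','s6.png')
a=cv2.resize(s['color'][220:345,200:366],None,fx=4.8,fy=4.8,interpolation=cv2.INTER_CUBIC); cv2.imwrite('pics/s6c.png',a[:,:,::-1])
E
```

```text
{'time_s': 12.9333, 'qpos': array([ 7.55705954e-01,  1.60181756e-01, -1.57373317e-01, -8.97027579e-05,
       -1.25264225e+00, -2.20912272e+00]), 'dq': array([ 0.00023004,  0.00241431, -0.00247236,  0.00024016, -0.00049634,
        0.00044677]), 'tau': array([ 3.63560073e-03, -4.12564373e+01,  3.31281781e+01,  6.60720885e+00,
        7.29384701e-04, -4.24834423e-05]), 'ee_pos': array([0.56255578, 0.26015027, 0.00199214]), 'ee_rot': array([-1.84205860e-01,  3.13578222e+00,  7.06539200e-04]), 'ft_force': array([-0.25079341, -0.7554773 , -0.3068383 ]), 'ft_torque': array([-0.00435237, -0.03225028, -0.00134293]), 'gripper_force': 0.0, 'width': 0.4427202940858541}
```

View pics/s6c.png

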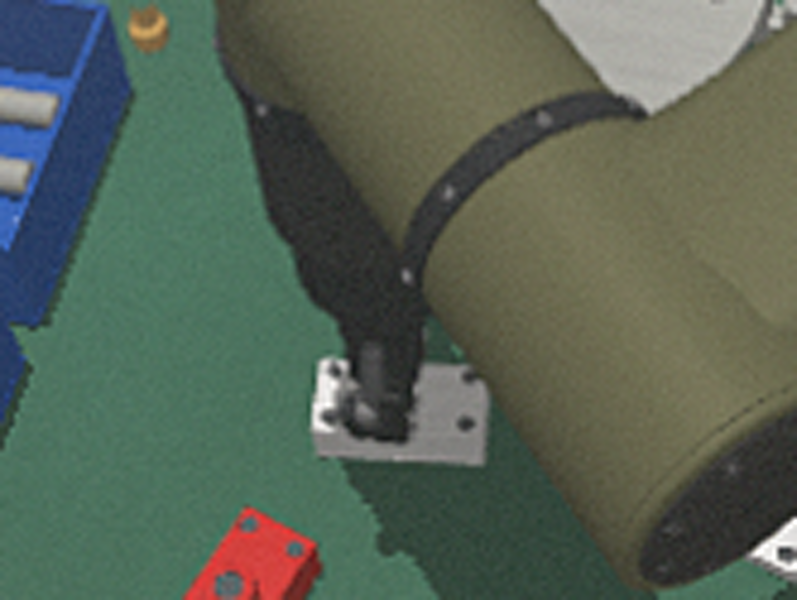

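The crop shows the near finger's tip at about (390,440), which projects to above the block's top. So the tips sit about 30 mm behind the TCP, and I need to go lower. I'll open and descend in steps, watching the force.

Call:
move_arm:
  targets:
    - [0,0,0,0,0,0,75]
    - [0,0,0,0,0,0,75]
    - [0,0,0,0,0,0,75]
    - [0,0,0.3,0,0,0,75]
    - [0,0,0.6,0,0,0,75]
    - [0,0,0.9,0,0,0,75]
    - [0,0,1.2,0,0,0,75]
    - [0,0,1.2,0,0,0,75]
    - [0,0,1.2,0,0,0,75]

```text
time_s: 13.73
ee_pos: [0.5622, 0.2599, -0.0108]
ee_rot: [0.184, -3.136, 0.001]
ft_force: [-0.4, 0.0, 0.8]
width: 0.749
gripper_force: 0.0
```

Call:
move_arm:
  targets:
    - [0,0,0,0,0,0,39]
    - [0,0,0,0,0,0,39]
    - [0,0,0,0,0,0,39]
    - [0,0,0,0,0,0,39]
    - [0,0,0,0,0,0,39]

```text
time_s: 14.15
ee_pos: [0.5627, 0.2604, -0.0097]
ee_rot: [-0.185, 3.135, 0.001]
ft_force: [-0.3, 0.0, 3.0]
width: 0.449
gripper_force: 62.4
```

Contact on the sides now (0.449, 62 N). I'll go 1 cm deeper for a fuller grip.

Call:
move_arm:
  targets:
    - [0,0,0,0,0,0,70]
    - [0,0,0,0,0,0,70]
    - [0,0,0,0,0,0,70]
    - [0,0,0.3,0,0,0,70]
    - [0,0,0.6,0,0,0,70]
    - [0,0,0.9,0,0,0,70]
    - [0,0,0.9,0,0,0,70]
    - [0,0,0.9,0,0,0,70]

```text
time_s: 14.82
ee_pos: [0.5622, 0.2598, -0.0199]
ee_rot: [0.184, -3.135, 0.001]
ft_force: [-0.5, -0.4, 0.1]
width: 0.699
gripper_force: 0.0
```

Call:
move_arm:
  targets:
    - [0,0,0,0,0,0,35]
    - [0,0,0,0,0,0,35]
    - [0,0,0,0,0,0,35]
    - [0,0,0,0,0,0,35]
    - [0,0,0,0,0,0,35]

```text
time_s: 15.23
ee_pos: [0.5626, 0.2603, -0.019]
ee_rot: [-0.184, 3.136, 0.001]
ft_force: [-1.0, 0.8, 2.1]
width: 0.451
gripper_force: 62.1
```

```bash
python3 - <<'E'
from h import *
st=robot.read_state(); print(st['ee_pos'],st['ft_force'],st['ft_torque'],st['width'],st['gripper_force'])
E
```

```text
[ 0.56264082  0.26030492 -0.01896351] [-1.01300371  0.77249263  2.12106023] [ 0.28940624  0.19668471 -0.02423036] 0.45137517987746834 62.144755125045776
```

Call:
move_arm:
  targets:
    - [0,0,-0.5,0,0,0,35]
    - [0,0,-1.5,0,0,0,35]
    - [0,0,-4,0,0,0,35]
    - [0,0,-8,0,0,0,35]
    - [0,0,-12,0,0,0,35]
    - [0,0,-14,0,0,0,35]
    - [0,0,-14,0,0,0,35]
    - [0,0,-14,0,0,0,35]

```text
time_s: 15.9
ee_pos: [0.5628, 0.2604, 0.1225]
ee_rot: [-0.184, 3.134, 0.004]
ft_force: [-0.4, -0.3, -2.4]
width: 0.454
gripper_force: 61.8
```

```bash
python3 - <<'E'
from h import *
y=np.radians(YAW); p=C-.115*np.array([np.cos(y),np.sin(y)])
st=robot.read_state(); print(st['ft_force'],st['ee_pos'],st['width'])
S=pose(.5622,.2598,st['ee_pos'][2],-173.25)
print(p,delta(pose(p[0],p[1],st['ee_pos'][2],-184.5)),delta(pose(p[0],p[1],st['ee_pos'][2],-184.5),S))
E
```

```text
[-0.44299607 -0.26882789 -2.39665148] [0.56283064 0.26044895 0.12250965] 0.4543768664484076
[ 0.44685451 -0.0189772 ] [ 14.79 -26.39  -0.09   0.13   0.11  11.21] [ 14.73 -26.33   0.     0.     0.    11.25]
```

Call:
move_arm:
  targets:
    - [1.5,-2.6,0,0,0,1,35]
    - [3.5,-6,0,0,0,2.5,35]
    - [5.5,-9.5,0,0,0,4,35]
    - [7.5,-13,0,0,0,6,35]
    - [9.5,-17,0,0,0,7.5,35]
    - [11.5,-20.5,0,0,0,9,35]
    - [13,-23.5,0,0,0,10.5,35]
    - [14.3,-25.6,0,0,0,11.2,35]
    - [14.7,-26.3,0,0,0,11.2,35]
    - [14.7,-26.3,0,0,0,11.2,35]
    - [14.7,-26.3,0,0,0,11.2,35]
    - [14.7,-26.3,0,0,0,11.2,35]
    - [14.7,-26.3,0,0,0,11.2,35]

```text
time_s: 16.98
ee_pos: [0.4472, -0.0176, 0.1199]
ee_rot: [-0.121, -3.138, 0.0]
ft_force: [-1.2, 0.3, -2.5]
width: 0.451
gripper_force: 61.7
```

```bash
python3 - <<'E'
from h import *
np.set_printoptions(precision=4,suppress=True)
st=robot.read_state(); print(st['ft_force'],st['ee_pos'],st['width'])
y=np.radians(YAW); p=C-.115*np.array([np.cos(y),np.sin(y)])
print(delta(pose(p[0],p[1],.026,-184.5)))
t=snap('top','t7.png'); s=snap('side','s7.png')
a=cv2.resize(t['color'][150:250,270:370],None,fx=4,fy=4,interpolation=cv2.INTER_CUBIC)
b=cv2.resize(s['color'][150:250,270:370],None,fx=4,fy=4,interpolation=cv2.INTER_CUBIC)
cv2.imwrite('pics/c7.png',np.hstack([a,b])[:,:,::-1])
for z in (.14,.17): print(z,[(proj(q,[p[0],p[1],z])[0]-o)*4 for q,o in ((t,[270,150]),(s,[270,150]))])
E
```

```text
[-1.1806  0.2782 -2.4536] [ 0.4472 -0.0176  0.1199] 0.4514604646411924
[ 0.02 -0.13  9.39 -0.02 -0.08  0.09]
0.14 [array([216.4092, 306.6265]), array([316.0281, 164.0319])]
0.17 [array([216.9653, 305.6743]), array([317.9596, 131.5089])]
```

View pics/c7.png

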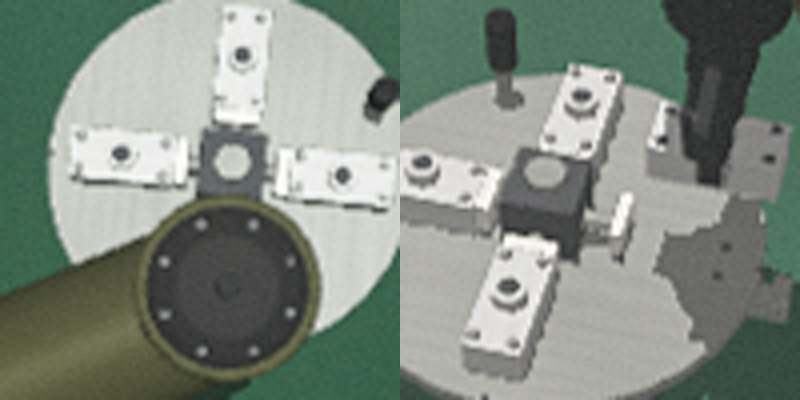

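The picture shows the block held level over the front station, square to the pads, with the stop at (620,225) clear. I've used all my pictures, so I'll compute from these pixels: the disc's pose from its three bosses in both views.

```bash
python3 - <<'E'
from h import *
from scipy.optimize import least_squares
np.set_printoptions(precision=4,suppress=True)
t=vision.get_image('top'); s=vision.get_image('side')
g=lambda p,q:unproj(p,[[270+(u+.5)/4-.5,150+(v+.5)/4-.5] for u,v in q],.087)[:,:2]
A={'top':g(t,[(122,154),(242,54),(343,176)]),'side':g(s,[(109,288),(22,163),(181,97)])}
loc=np.array([[0,.088],[.088,0],[0,-.088]])
def res(v,X): 
    c,q=np.cos(v[2]),np.sin(v[2]); return (loc@np.array([[c,q],[-q,c]])+v[:2]-X).ravel()
for k,X in A.items():
    f=least_squares(res,[.56,-.03,-.08],args=(X,)); print(k,f.x,np.degrees(f.x[2]),f.fun)
h=unproj(s,[[270+(u+.5)/4-.5,150+(v+.5)/4-.5] for u,v in [(265,112),(260,140),(378,128),(370,157)]],.169)[:,:2]
print('block',h.mean(0),'yaw',np.degrees(np.arctan2(*((h[0]+h[1]-h[2]-h[3])[::-1]))))
# rim fit again
for n,p in(('top',t),('side',s)): print(n,[(d['at'],d['score']) for d in nets.look_for(p,'stop')])
E
```

```text
top [ 0.5615 -0.0293 -0.0809] -4.6337340227676425 [ 0.0001  0.0006 -0.0008 -0.0005  0.0006 -0.0001]
side [ 0.5612 -0.0283 -0.083 ] -4.757029794428814 [ 0.0004 -0.0004 -0.0002  0.0006 -0.0002 -0.0002]
block [ 0.4477 -0.0188] yaw -1.9846771354429462
top [([0.5916, -0.0327, 0.0441], 0.25)]
side []
```

Call:
move_arm:
  targets:
    - [0,-0.08,1,0,0,0.25,35]
    - [0,-0.08,3,0,0,0.25,35]
    - [0,-0.08,5,0,0,0.25,35]
    - [0,-0.08,7,0,0,0.25,35]
    - [0,-0.08,8.3,0,0,0.25,35]
    - [0,-0.08,8.8,0,0,0.25,35]
    - [0,-0.08,9,0,0,0.25,35]
    - [0,-0.08,9,0,0,0.25,35]
    - [0,-0.08,9,0,0,0.25,35]
    - [0,-0.08,9,0,0,0.25,35]

```text
time_s: 18.12
ee_pos: [0.4479, -0.019, 0.0317]
ee_rot: [0.129, 3.137, 0.001]
ft_force: [1.1, 0.2, -2.9]
width: 0.458
gripper_force: 61.7
```

Call:
move_arm:
  targets:
    - [0,0,0.1,0,0,0,35]
    - [0,0,0.2,0,0,0,35]
    - [0,0,0.2,0,0,0,35]
    - [0,0,0.2,0,0,0,35]

```text
time_s: 18.45
ee_pos: [0.4471, -0.0192, 0.0286]
ee_rot: [-0.13, -3.139, -0.0]
ft_force: [0.3, 0.3, -1.8]
width: 0.456
gripper_force: 61.7
```

Call:
move_arm:
  targets:
    - [0,0.05,0.1,0,0,0,35]
    - [0,0.05,0.1,0,0,0,35]
    - [0,0.05,0.1,0,0,0,35]
    - [0,0.05,0.1,0,0,0,35]

```text
time_s: 18.78
ee_pos: [0.4472, -0.0187, 0.0276]
ee_rot: [-0.129, -3.139, -0.0]
ft_force: [-0.3, -0.2, -2.7]
width: 0.451
gripper_force: 61.7
```

Call:
move_arm:
  targets:
    - [0,0,0.1,0,0,0,35]
    - [0,0,0.1,0,0,0,35]
    - [0,0,0.1,0,0,0,35]
    - [0,0,0.1,0,0,0,35]

```text
time_s: 19.12
ee_pos: [0.4472, -0.0187, 0.0265]
ee_rot: [-0.13, -3.139, -0.0]
ft_force: [0.6, 0.3, -3.1]
width: 0.455
gripper_force: 61.7
```

Call:
move_arm:
  targets:
    - [0,0,0.1,0,0,0,35]
    - [0,0,0.1,0,0,0,35]
    - [0,0,0.1,0,0,0,35]
    - [0,0,0.1,0,0,0,35]

```text
time_s: 19.45
ee_pos: [0.4474, -0.0187, 0.026]
ee_rot: [0.129, 3.138, -0.0]
ft_force: [-1.4, -0.2, 0.7]
width: 0.456
gripper_force: 62.0
```

Call:
move_arm:
  targets:
    - [0,0,0.05,0,0,0,35]
    - [0,0,0.05,0,0,0,35]
    - [0,0,0.05,0,0,0,35]
    - [0,0,0.05,0,0,0,35]

```text
time_s: 19.78
ee_pos: [0.4474, -0.0188, 0.026]
ee_rot: [0.129, 3.138, -0.0]
ft_force: [-3.1, 0.4, 5.2]
width: 0.453
gripper_force: 62.7
```

The block is on the deck. I'll back the downward push off slightly and slide inward, which is -tool x.

Call:
move_arm:
  targets:
    - [0,0,-0.05,0,0,0,35]
    - [-0.2,0,-0.05,0,0,0,35]
    - [-0.4,0,-0.05,0,0,0,35]
    - [-0.6,0,-0.05,0,0,0,35]
    - [-0.8,0,-0.05,0,0,0,35]
    - [-1,0,-0.05,0,0,0,35]
    - [-1.2,0,-0.05,0,0,0,35]
    - [-1.2,0,-0.05,0,0,0,35]
    - [-1.2,0,-0.05,0,0,0,35]

```text
time_s: 20.53
ee_pos: [0.4594, -0.0198, 0.026]
ee_rot: [0.129, 3.139, -0.0]
ft_force: [-3.3, -0.3, 5.3]
width: 0.454
gripper_force: 62.6
```

Call:
move_arm:
  targets:
    - [-0.2,0,0,0,0,0,35]
    - [-0.2,0,0,0,0,0,35]
    - [-0.2,0,0,0,0,0,35]
    - [-0.2,0,0,0,0,0,35]

```text
time_s: 20.87
ee_pos: [0.4613, -0.02, 0.026]
ee_rot: [0.129, 3.139, -0.0]
ft_force: [-4.4, 0.6, 4.0]
width: 0.457
gripper_force: 62.8
```

Call:
move_arm:
  targets:
    - [-0.2,0,0,0,0,0,35]
    - [-0.4,0,0,0,0,0,35]
    - [-0.4,0,0,0,0,0,35]
    - [-0.4,0,0,0,0,0,35]

```text
time_s: 21.2
ee_pos: [0.4651, -0.0203, 0.026]
ee_rot: [-0.129, -3.139, 0.0]
ft_force: [-5.3, 0.2, 6.1]
width: 0.454
gripper_force: 62.8
```

Call:
move_arm:
  targets:
    - [-0.2,0,0,0,0,0,35]
    - [-0.4,0,0,0,0,0,35]
    - [-0.4,0,0,0,0,0,35]
    - [-0.4,0,0,0,0,0,35]

```text
time_s: 21.53
ee_pos: [0.4684, -0.0206, 0.026]
ee_rot: [-0.129, -3.137, 0.001]
ft_force: [-9.0, 1.4, 8.4]
width: 0.458
gripper_force: 63.1
```

Call:
move_arm:
  targets:
    - [0,0,-0.06,0,0,0,35]
    - [0,0,-0.06,0,0,0,35]
    - [0,0,-0.06,0,0,0,35]

```text
time_s: 21.78
ee_pos: [0.4685, -0.0206, 0.026]
ee_rot: [-0.129, -3.137, 0.0]
ft_force: [-6.0, 0.4, 4.8]
width: 0.452
gripper_force: 62.6
```

Call:
move_arm:
  targets:
    - [-0.2,0,0,0,0,0,35]
    - [-0.2,0,0,0,0,0,35]
    - [-0.2,0,0,0,0,0,35]
    - [-0.2,0,0,0,0,0,35]

```text
time_s: 22.12
ee_pos: [0.47, -0.0207, 0.026]
ee_rot: [-0.129, -3.136, 0.0]
ft_force: [-7.8, 0.8, 5.9]
width: 0.452
gripper_force: 62.9
```

```bash
python3 - <<'E'
from h import *
np.set_printoptions(precision=4,suppress=True)
F=[]
for _ in range(6):
    vision.get_image('side'); st=robot.read_state(); F.append(np.r_[st['ft_force'],st['ft_torque']])
C=np.array([.5613,-.0288]); y=np.radians(-4.7)
d=st['ee_pos'][:2]-C; print('station',d@[np.cos(y),np.sin(y)],d@[-np.sin(y),np.cos(y)],st['ee_pos'])
print(np.mean(F,0)); m=Ro.from_rotvec(st['ee_rot']).as_matrix(); print(m)
E
```

```text
station -0.0916540182742191 0.0005729781036170661 [ 0.47   -0.0207  0.026 ]
[-8.5946  1.2884  6.299   0.3757  2.771   0.088 ]
[[-0.9966  0.0823 -0.0028]
 [ 0.0823  0.9966 -0.0001]
 [ 0.0027 -0.0004 -1.    ]]
```

Call:
move_arm:
  targets:
    - [0,0,-0.05,0,0,0,35]
    - [-0.2,0,-0.07,0,0,0,35]
    - [-0.35,0,-0.08,0,0,0,35]
    - [-0.35,0,-0.08,0,0,0,35]
    - [-0.35,0,-0.08,0,0,0,35]
    - [-0.35,0,-0.08,0,0,0,35]

```text
time_s: 22.92
ee_pos: [0.4729, -0.0209, 0.026]
ee_rot: [-0.129, -3.135, 0.0]
ft_force: [-9.2, 1.4, 4.3]
width: 0.453
gripper_force: 62.6
```

```bash
cat > m.py <<'E'
from h import *
np.set_printoptions(precision=4,suppress=True)
F=[]
for _ in range(8):
    vision.get_image('side'); st=robot.read_state(); F.append(np.r_[st['ft_force'],st['ft_torque']])
C=np.array([.5613,-.0288]); y=np.radians(-4.7)
d=st['ee_pos'][:2]-C; print('station',d@[np.cos(y),np.sin(y)],d@[-np.sin(y),np.cos(y)],st['ee_pos'],st['time_s'])
print(np.mean(F,0)); m=Ro.from_rotvec(st['ee_rot']).as_matrix(); print(m)
E
python3 m.py
```

```text
station -0.08878438182958677 0.0005440237467748485 [ 0.4729 -0.021   0.026 ] 23.3167
[-8.9487  1.2452  4.2542  0.4365  2.774   0.0807]
[[-0.9966  0.0825 -0.0043]
 [ 0.0825  0.9966 -0.    ]
 [ 0.0043 -0.0004 -1.    ]]
```

Call:
move_arm:
  targets:
    - [0,0,-0.03,0,0,0,35]
    - [-0.05,0,-0.06,0,0,0,35]
    - [-0.05,0,-0.06,0,0,0,35]
    - [-0.05,0,-0.06,0,0,0,35]

```text
time_s: 23.65
ee_pos: [0.4731, -0.021, 0.0261]
ee_rot: [-0.13, -3.134, 0.0]
ft_force: [-8.3, 1.0, 2.3]
width: 0.455
gripper_force: 62.3
```

```bash
python3 m.py
```

```text
station -0.08856784500843805 0.0005665115481679502 [ 0.4731 -0.021   0.0261] 24.05
[-8.4875  1.3632  2.1006  0.4355  2.6525  0.0532]
[[-0.9966  0.0826 -0.005 ]
 [ 0.0826  0.9966  0.0001]
 [ 0.005  -0.0003 -1.    ]]
```

Call:
move_arm:
  targets:
    - [-0.05,0,0,0,0,0,35]
    - [-0.05,0,0,0,0,0,35]
    - [-0.05,0,0,0,0,0,35]
    - [-0.05,0,0,0,0,0,35]
    - [-0.05,0,0,0,0,0,35]
    - [-0.05,0,0,0,0,0,35]

```text
time_s: 24.55
ee_pos: [0.4735, -0.021, 0.0261]
ee_rot: [-0.13, -3.134, 0.0]
ft_force: [-9.4, 2.1, 2.7]
width: 0.455
gripper_force: 62.3
```

```bash
python3 m.py && python3 -c "
from plant import robot
print(robot.close_job())"
```

```text
station -0.08820491032125719 0.0005717111906361521 [ 0.4734 -0.021   0.0261] 24.95
[-9.0617  1.139   2.2488  0.5049  2.8624  0.0764]
[[-0.9966  0.0825 -0.0053]
 [ 0.0825  0.9966  0.0001]
 [ 0.0053 -0.0003 -1.    ]]
the job is handed in; nothing more can be done
None
```

I handed the job in: the table is turned one position with the empty station at the pointer, and the arm is still holding the block there against the stop, pushed in about 10 mm, reading about 9 N at the wrist (about 8 N on the stop after estimated friction); the first grasp missed and I regripped lower, and I took no picture of the final press, so those figures come from position and force readings.

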